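Shut and bolt the hardware drawer with two fingertips

ROBOT

A 6-joint arm with a two-finger parallel gripper is mounted at the origin on the work surface. World frame = base frame: x ahead of the robot, y to its left, z up, the work surface at z = 0. Lengths are in m, angles in rad, forces in N, time in s.
With the tool pointing down it reaches from about 0.225 to 0.875 m from the base axis. Payload 3.4 kg.
Tool frame: the origin (TCP) lies at the very end of the fingers, on their centre line; the grasp point (between the pads) lies 19 mm behind it (manip.hold_point_z is the distance from the TCP to the grasp point, in m); z points along the fingers, x is the direction in which the jaws open and shut, and the axes are right-handed (so a half turn about z gives the same grasp; the last joint's range is limited). The gripper opens to 85 mm and grips with 20 to 120 N. Pads are 22 mm wide; open, the fingers measure 114 mm over their backs; the gripper's body (76 mm by 85 mm) begins 54 mm behind the grasp point. The pads swing forward as they close: fully open they stand 13 mm farther back than shut.
Start: joints at [1.177, 0.276, 1.505, -0, 1.361, -0.121], TCP at [0.155, 0.554, 0.231] pointing down, gripper open.
Joint ranges: [-2.89, 2.89], [-0.75, 2.08], [0.22, 2.7], [-1.18, 4.32], [0.11, 2.71], [-2.7, 2.7]. Speed limits (rad/s): [2.57, 2.57, 3.14, 3.14, 3.14, 3.14].

INTERFACE

Orientations are given as a unit quaternion [w, x, y, z].
In Python, from rig import manip gives the robot as it stands.
- The arm moves only by the tool apply_moves, never from a script. Its argument "commands" is one flat list of numbers, 6 for each row, row after row: the shift along the tool's x, y, z normalised to -1 to 1, where 1 is 0.03 m, then the turn, a rotation vector about the tool's x, y, z normalised to -1 to 1, where 1 is 0.15 rad. A call has 1 to 20 rows; each row shifts and turns the commanded pose from where the row before left it, along the tool's axes as they then stand; what a row does not reach is not made up. A row lasts 1/10 s, in which the tool goes at most 50 mm and 8.59 degrees, less where a joint would pass 70% of its speed; a pose out of reach is approached as far as the arm can. A call with a number of a shift or a turn outside -1 to 1 is refused whole. A call with a gripper value outside its range is refused whole. "jaw" is the opening, from -1 (shut) to 1 (fully open), set as the call begins (left out, the last holds). The fingers move at their own pace and stop on an object; "newtons" is the grip in N (left out, the last holds). Time passes only in rows, so rows that do not move let the fingers close. It gives the time, the measured TCP pose, the force and the opening at its end, in the units of the state.
- manip.get_state(): the state, without advancing time (a new reading comes with each control period).
- manip.get_image(name): name is "side" or "top" or "wrist"; returns a dict with "frame" (480x640x3 uint8, red, green, blue), "fx", "fy", "cx", "cy" (pixels), "extrinsics" (4x4, takes a point from camera to world coordinates); the wrist camera has in their place "mount" (4x4, takes a point from camera to tool coordinates, whose origin is the TCP and whose axes are the tool frame's). Camera axes: x right, y up, looking along -z (the intrinsics and any distortion apply to the point x, -y, -z); pixel columns grow to the right and rows downward; lengths in m; the calibration is good to about 2 mm. A picture is of the moment at which its call begins: read the wrist's pose just before it. There is no depth.
- manip.sign_off(): hands the job in, once; it reports no verdict.
The state is a dict: "clock": time; "qpos": joint angles; "qd": joint speeds; "effort": joint torques, N m; "position": TCP position; "ee_rot": TCP orientation; "contact_force": force on the tool from outside, world axes, zero at the start; "moment": the same for the moment, N m; "width": finger opening in m.
Only numpy, scipy, OpenCV 4.12 (cv2) and the standard library are available. Lean on these libraries where they do the work, as an engineer would, in place of code of your own. Each camera call takes 0.05 s, during which the arm holds its last target. There are 200 camera calls.

TASK

Push the open hardware drawer fully shut, then bolt it: keep the yellow spring safety catch pressed well down with one fingertip while the other fingertip slides the bolt by its knob all the way through the drawer's staple, then let the catch spring back up so that it locks the bolt. Work with the fingers only and pick nothing up: the banjo bolts and copper washers stay in the drawer, and the caliper, spacer block and piston stay where they stand on top.

Things in the scene. Friction and masses are not known exactly. Their poses are not given: they have to be found in the camera images.
- unit: low blue steel drawer unit with an 18 mm plywood top, fixed on the bench: 260 deep (its x) x 460 wide (its y) x 88 mm high. Origin at the centre of its underside; its -x side is the drawer front, facing the robot; z up. The bolt slides along its +y to lock. Heights 'over the ply' below count from the plywood's top
- drawer (a joint): opening of the shallow steel drawer in m: 0 = fully shut (rigid stop; its face is then 136 mm from the unit's origin), grows as it slides out along the unit's -x, at most 0.15; about 3 N of friction, stays where it is left
- drawer_face (a point): point on the drawer front's outer face, 80 mm to the unit's -y side of its middle, 40 mm above the bench; moves with the drawer. The front is 444 mm wide and reaches from 10 to 68 mm above the bench; a rolled lip, 10 mm thick and centred 63 mm up, runs along its top edge and stands out 8 mm. A push anywhere on face or lip shuts the drawer
- staple (a point): centre of the opening of the upright steel loop (28 wide, 23 mm high over the ply, 6 mm thick along the unit's y, opening 18 wide) that a strap carries on the drawer front; with the drawer shut it stands on the plywood in line with the bolt and takes its tip
- bolt (a joint): travel of the flat steel bolt in m along the unit's +y: 0 = drawn back, 0.033 = fully home through the staple (rigid stops at both). About 2.5 N of friction. At 0, and again from 0.0295 on, a notch of the bolt lies under the catch's nose, which locks the bolt when the catch is up
- bolt_knob (a point): centre of the top of the bolt's upright black knob: 16 mm diameter, head from 19 to 38 mm over the ply; moves with the bolt. The bar below it (12 mm wide, along the unit's y) has its top 14 mm over the ply; its guides, 56 mm behind and 60 mm ahead of the drawn-back knob, are 17.5 mm high. Over the bolt's line only the knob, the staple and the catch's nose (44 mm ahead) stand higher
- catch (a joint): angle of the spring safety catch in rad: 0 = sprung up, 0.40 = right down on its stop. Its nose clears the bolt at 0.14: keep it above 0.17 while the bolt travels. Pressing the middle of the plate takes 3.5 N at first and 7 N at the bottom. Let go, it springs up; but over the bolt between the notches the nose stays on top, at about 0.13
- catch_plate (a point): middle of the top of the catch's yellow ribbed thumb plate, 36 deep (unit's x) x 75 long (unit's y); turns with the catch about a pin along the unit's y, 24 mm beyond the bolt's line, 16 mm over the ply. Sprung up it is 47 mm beyond the bolt's line, 31 mm over the ply, far edge highest; level at 0.20 rad, 26 mm up; on its stop 21 mm up, near edge 24. Press or rub anywhere on it
- banjo1: loose stainless banjo bolt, hexagon head 18 mm across, 34 mm long, lying in the drawer; origin under its middle
- banjo2: a second, equal banjo bolt, lying in the drawer
- banjo3: a third, equal banjo bolt, lying in the drawer
- washer1: loose copper sealing washer, 21 mm outside diameter, 3 mm thick, lying flat in the drawer; origin under its centre
- washer2: a second, equal copper washer, lying in the drawer
- caliper: dusty grey brake caliper, about 110 x 205 x 85 mm, 3.6 kg, standing on the plywood; origin under its middle
- spacer: loose red plastic spacer block, 40 x 60 x 28 mm, on the plywood; origin under its middle
- piston: loose steel caliper piston, 43 mm diameter, 46 mm high, upright on the plywood; origin under its middle
Things that resemble listed ones, but are neither listed nor needed, are in the scene too. What is shaped like the banjo3 but purple is not meant.

How it is judged:
By the outcome, as a careful person would: the job done as asked, in the order asked, and still so for the second after the job is handed in, with the robot touching nothing.
It also fails if it takes over 56 s, if anything falls off the work surface, if the arm or the gripper's body presses on something with over 40 N, if the wrist force passes 120 N, or if a joint passes its speed limit or range.

## Working session

There is one attempt and no reset: what is moved stays moved. The work goes in short steps, Python scripts to look and compute and a tool call to move; the robot and the scene stay as the last step left them, time stands still between calls to the robot, and variables do not carry over. Pictures are saved under pics/ and viewed, about 8 in all and at most 12, crops included, and the job is handed in when it is done.

Besides the shell and the picture viewer there is one more tool, called after ">>>" as name(argument=value, ...) on one line, values as JSON. apply_moves: Moves the arm, as the interface text tells. Scaled input: -1 to 1 covers 0.03 m each way for a shift and 0.15 rad each way for a turn. Its arguments: {"type":"object","properties":{"commands":{"type":"array"},"jaw":{"type":"number"},"newtons":{"type":"number"}},"required":["commands"]}

```bash
mkdir -p pics; ls; python3 - <<'E'
from rig import manip
import cv2, numpy as np
s=manip.get_state(); print({k:np.round(v,3).tolist() for k,v in s.items()})
for n in ["top","side","wrist"]:
    d=manip.get_image(n); cv2.imwrite(f"pics/{n}0.png",d["frame"][:,:,::-1])
    print(n,{k:(np.round(v,4).tolist()) for k,v in d.items() if k!="frame"})
E
```

```text
pics
{'clock': 0.0, 'qpos': [1.177, 0.277, 1.506, -0.0, 1.361, -0.121], 'qd': [-0.001, -0.0, -0.0, 0.0, 0.001, 0.0], 'effort': [0.001, -41.677, -24.581, 0.0, 0.011, 0.0], 'position': [0.155, 0.553, 0.23], 'ee_rot': [0.0, 0.797, 0.604, -0.001], 'contact_force': [0.219, -0.138, -0.605], 'moment': [-0.042, -0.008, 0.002], 'width': 0.085}
top {'fx': 527.308, 'fy': 527.308, 'cx': 320.3256, 'cy': 242.0853, 'extrinsics': [[-0.0253, 0.9972, -0.0703, 0.5407], [-0.9994, -0.0269, -0.0225, -0.0285], [-0.0243, 0.0697, 0.9973, 0.7918], [0.0, 0.0, 0.0, 1.0]]}
side {'fx': 464.6661, 'fy': 464.6661, 'cx': 323.9462, 'cy': 242.5047, 'extrinsics': [[0.8691, 0.3153, -0.3812, 0.3467], [-0.4947, 0.5548, -0.6689, -0.4321], [0.0005, 0.7699, 0.6381, 0.5335], [0.0, 0.0, 0.0, 1.0]]}
wrist {'fx': 384.6434, 'fy': 384.6434, 'cx': 314.817, 'cy': 242.4457, 'mount': [[1.0, 0.0002, -0.0003, 0.0009], [0.0001, -0.956, -0.2934, -0.0736], [-0.0003, 0.2934, -0.956, -0.1424], [0.0, 0.0, 0.0, 1.0]]}
```

View pics/top0.png

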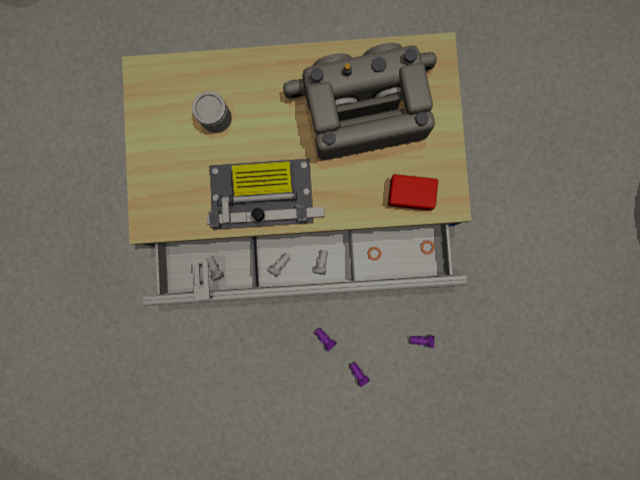

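View pics/side0.png

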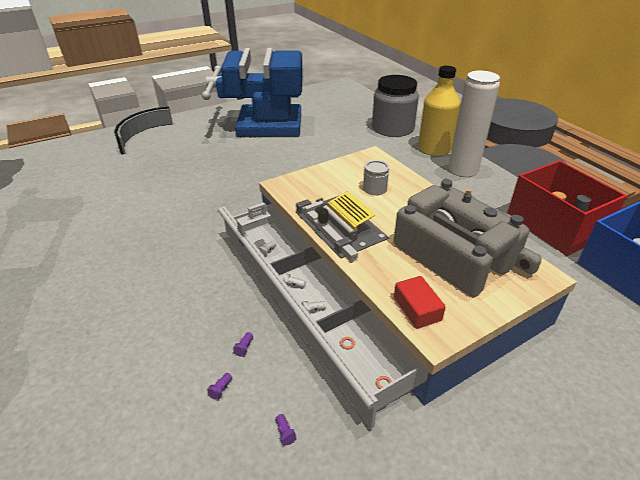

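The top view shows the ply corners near (123,57), (456,33), (469,221) and (130,242). The knob is at (258,214), the yellow plate at (262,179), and the staple on the open drawer at (203,275). The purple decoys lie on the bench in front. Up in the image is +x, left is +y.

```bash
cat > h.py <<'E'
import cv2, numpy as np
from rig import manip
def cast(d,uv,z,E=None):
    E=d["extrinsics"] if E is None else E; E=np.array(E)
    uv=np.atleast_2d(np.array(uv,float))
    r=np.c_[(uv[:,0]-d["cx"])/d["fx"],-(uv[:,1]-d["cy"])/d["fy"],-np.ones(len(uv))]@E[:3,:3].T
    o=E[:3,3]; return o+r*((z-o[2])/r[:,2])[:,None]
def proj(d,P,E=None):
    E=np.array(d["extrinsics"] if E is None else E); p=(np.atleast_2d(P)-E[:3,3])@E[:3,:3]
    return np.c_[d["cx"]+d["fx"]*p[:,0]/-p[:,2],d["cy"]-d["fy"]*p[:,1]/-p[:,2]]
def mask(f,lo,hi): return cv2.inRange(cv2.cvtColor(f,cv2.COLOR_RGB2HSV),lo,hi)
E
python3 - <<'E'
from h import *
d=manip.get_image("top"); f=d["frame"]
m=mask(f,(12,50,90),(28,170,255)); m=cv2.morphologyEx(m,cv2.MORPH_OPEN,np.ones((5,5)))
c=max(cv2.findContours(m,0,2)[0],key=cv2.contourArea); h=cv2.convexHull(c)
q=cv2.approxPolyDP(h,8,True)[:,0]; print(q.tolist())
P=cast(d,q,.088); print(P.round(4).tolist()); 
print("edges",np.linalg.norm(P-np.roll(P,-1,0),axis=1).round(3), "ctr",P.mean(0))
for i in range(4):
    e=P[(i+1)%4]-P[i]; print(np.degrees(np.arctan2(e[1],e[0])).round(2))
y=mask(f,(24,150,90),(34,255,255)); 
c=max(cv2.findContours(y,0,2)[0],key=cv2.contourArea); r=cv2.minAreaRect(c); print("plate",r)
print(cast(d,r[0],.119))
k=(f.max(2)<45).astype(np.uint8); k[:, :240]=0;k[:,275:]=0;k[:200]=0;k[230:]=0
ys,xs=np.nonzero(k); print("knob",xs.mean(),ys.mean(),len(xs),xs.min(),xs.max(),ys.min(),ys.max()); print(cast(d,[xs.mean(),ys.mean()],.126))
print("lip",cast(d,[[144,300],[466,281]],.068)); print("purple",cast(d,[[325,339],[359,373],[421,341]],.009))
print("staple",cast(d,[203,270],.1))
cv2.imwrite("pics/crop.png",cv2.resize(f[140:310,130:340,::-1],None,fx=3.5,fy=3.5,interpolation=2))
E
```

```text
[[455, 38], [469, 221], [129, 242], [123, 56]]
[[0.8649, -0.2038, 0.088], [0.6131, -0.2116, 0.088], [0.5974, 0.2456, 0.088], [0.856, 0.2541, 0.088]]
edges [0.252 0.457 0.259 0.458] ctr [0.73287688 0.02108174 0.088     ]
-178.24
91.97
1.87
-88.89
plate ((261.3482360839844, 178.32452392578125), (30.57683563232422, 57.952152252197266), 86.00909423828125)
[[0.67288462 0.06082447 0.119     ]]
knob 256.9890710382514 211.1912568306011 183 240 274 200 223
[[0.62931189 0.06620849 0.126     ]]
lip [[ 0.5183788   0.23258244  0.068     ]
 [ 0.53334385 -0.20904016  0.068     ]]
purple [[ 0.45300395 -0.01416679  0.009     ]
 [ 0.40274619 -0.06254738  0.009     ]
 [ 0.44693973 -0.15448306  0.009     ]]
staple [[0.55679788 0.14257976 0.1       ]]
```

View pics/crop.png

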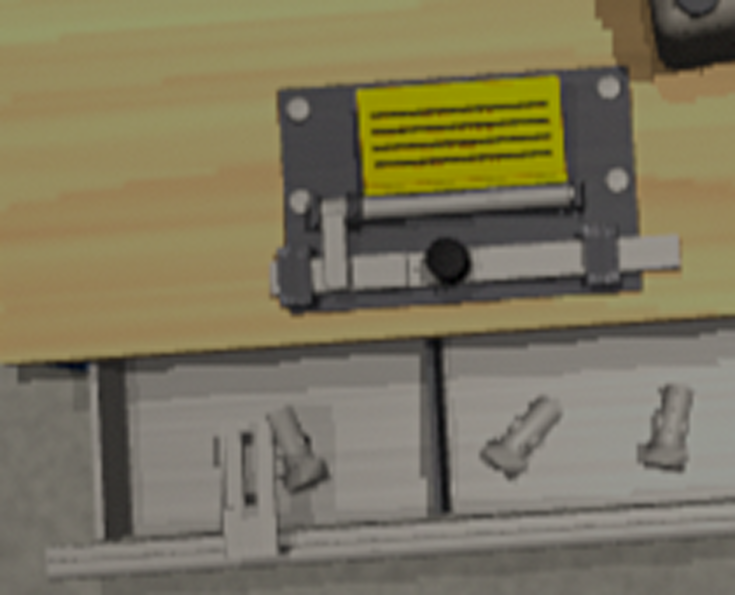

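The yaw is about 1.97°, and the crop shows the catch raised, the bolt drawn back and the staple out with the drawer. I'll line tool x up with unit x, so tool y points along unit −y, and then move in front of the drawer.

>>> apply_moves(commands=[0,0,0,0,0,1,0,0,0,0,0,1,0,0,0,0,0,1,0,0,0,0,0,1,0,0,0,0,0,1,0,0,0,0,0,1,0,0,0,0,0,1,0,0,0,0,0,1,0,0,0,0,0,0.4,0,0,0,0,0,0], jaw=-1, newtons=40)

```text
clock: 1.2
position: [0.1549, 0.5536, 0.2311]
ee_rot: [0.0, 1.0, 0.019, -0.0]
contact_force: [0.7, 0.1, 0.1]
width: 0.0001
```

>>> apply_moves(commands=[0.5,1,0,0,0,0,0.5,1,0,0,0,0,0.5,1,0,0,0,0,0.5,1,0,0,0,0,0.5,1,0,0,0,0,0.5,1,0,0,0,0,0.5,1,0,0,0,0,0.5,1,0,0,0,0,0.5,1,0,0,0,0,0.5,1,0,0,0,0,0.5,1,0,0,0,0,0.5,1,0,0,0,0,0.5,1,0,0,0,0,0.5,1,0,0,0,0,0.5,1,0,0,0,0,0.5,1,0,0,0,0,0.5,1,0,0,0,0,0.5,1,0,0,0,0,0.5,1,0,0,0,0,0,0,0,0,0,0])

```text
clock: 3.2
position: [0.4636, -0.0083, 0.2312]
ee_rot: [0.001, 1.0, 0.018, 0.001]
contact_force: [-0.1, 1.4, -0.4]
width: 0.0004
```

```bash
cat >> h.py <<'E'
A=np.radians(1.97)
def un(p): return np.array([p[0]*np.cos(A)+p[1]*np.sin(A),-p[0]*np.sin(A)+p[1]*np.cos(A),p[2]])
def st():
    s=manip.get_state(); from scipy.spatial.transform import Rotation as R
    q=s["ee_rot"]; M=R.from_quat(np.r_[q[1:],q[0]]).as_matrix()
    print("t",round(s["clock"],2),"unit-xyz",un(s["position"]).round(4),"yaw",np.degrees(np.arctan2(M[1,0],M[0,0])).round(2),"tz",M[:,2].round(3),"F",np.round(s["contact_force"],2),"w",round(s["width"],4))
    return s,M
E
python3 -c "from h import *;st()"
```

```text
t 3.2 unit-xyz [ 0.4631 -0.0243  0.2312] yaw 2.04 tz [ 0.002 -0.002 -1.   ] F [-0.13  1.42 -0.41] w 0.0004
```

>>> apply_moves(commands=[0,0.75,0.4,0,0,0,0,0.75,0.8,0,0,0,0,0,0.8,0,0,0,0,0,0.8,0,0,0,0,0,0.8,0,0,0,0,0,0.8,0,0,0,0,0,0.8,0,0,0,0,0,0.5,0,0,0,0,0,0.15,0,0,0,0.4,0,0,0,0,0,0.4,0,0,0,0,0,0.2,0,0,0,0,0,0,0,0,0,0,0])

```text
clock: 4.5
position: [0.4955, -0.049, 0.0567]
ee_rot: [0.0, 1.0, 0.019, 0.002]
contact_force: [-0.5, 0.7, 0.6]
width: -0.0001
```

```bash
python3 -c "from h import *;st()"
```

```text
t 4.5 unit-xyz [ 0.4935 -0.066   0.0567] yaw 2.21 tz [ 0.003 -0.001 -1.   ] F [-0.5   0.72  0.61] w -0.0001
```

>>> apply_moves(commands=[0.1,0,0,0,0,0,0.2,0,0,0,0,0,0.2,0,0,0,0,0,0.2,0,0,0,0,0,0.2,0,0,0,0,0,0.2,0,0,0,0,0,0.2,0,0,0,0,0,0.2,0,0,0,0,0,0.2,0,0,0,0,0,0.2,0,0,0,0,0,0.2,0,0,0,0,0,0.2,0,0,0,0,0,0.15,0,0,0,0,0,0.1,0,0,0,0,0,0,0,0,0,0,0])

```text
clock: 6.0
position: [0.5707, -0.0459, 0.0557]
ee_rot: [-0.0, 1.0, 0.019, 0.001]
contact_force: [-0.8, -0.5, -0.3]
width: 0.0002
```

>>> apply_moves(commands=[0.08,0,0,0,0,0,0.08,0,0,0,0,0,0.06,0,0,0,0,0,0,0,0,0,0,0])

```text
clock: 6.4
position: [0.5764, -0.0456, 0.0557]
ee_rot: [-0.0, 1.0, 0.019, 0.0]
contact_force: [-2.0, -0.7, 1.1]
width: 0.0001
```

>>> apply_moves(commands=[0.05,0,0,0,0,0,0.05,0,0,0,0,0,0,0,0,0,0,0])

```text
clock: 6.7
position: [0.5794, -0.0455, 0.0557]
ee_rot: [-0.0, 1.0, 0.019, 0.0]
contact_force: [-1.1, -0.2, 1.5]
width: -0.0001
```

>>> apply_moves(commands=[0.05,0,0,0,0,0,0.05,0,0,0,0,0,0,0,0,0,0,0])

```text
clock: 7.0
position: [0.58, -0.0455, 0.0556]
ee_rot: [-0.0, 1.0, 0.019, -0.002]
contact_force: [-6.2, -1.5, 5.4]
width: -0.0001
```

```bash
python3 - <<'E'
from h import *
st(); d=manip.get_image("top"); cv2.imwrite("pics/crop2.png",cv2.resize(d["frame"][140:310,130:370,::-1],None,fx=3.3,fy=3.3,interpolation=2))
E
```

```text
t 7.0 unit-xyz [ 0.578  -0.0654  0.0556] yaw 2.2 tz [-0.005 -0.    -1.   ] F [-6.17 -1.5   5.43] w -0.0001
```

View pics/crop2.png

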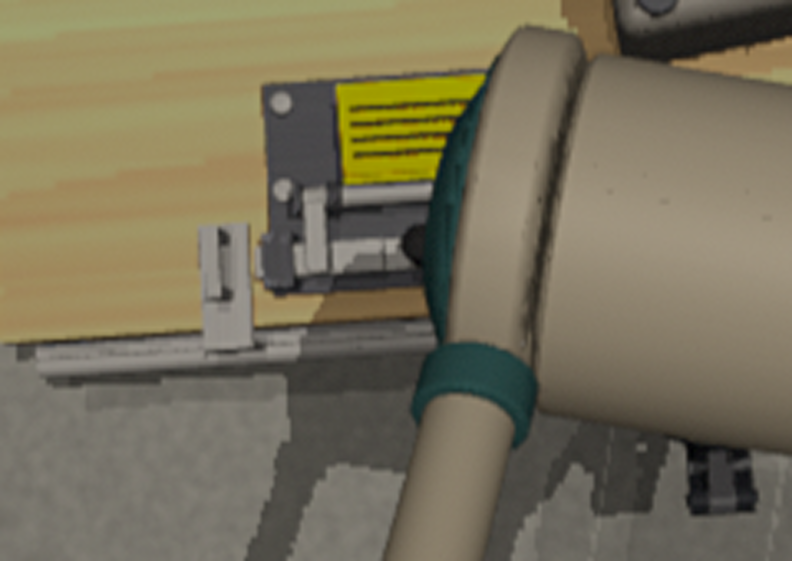

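The staple now stands in line with the bolt, and the force jumped while the advance stalled, so the drawer is on its stop. I'll push once more to confirm, then back off and rise.

>>> apply_moves(commands=[0.06,0,0,0,0,0,0.04,0,0,0,0,0,0,0,0,0,0,0,0,0,0,0,0,0])

```text
clock: 7.45
position: [0.5801, -0.0455, 0.0556]
ee_rot: [-0.0, 1.0, 0.019, -0.005]
contact_force: [-11.6, -1.3, 9.1]
width: 0.0001
```

>>> apply_moves(commands=[-0.3,0,0,0,0,0,-0.6,0,0,0,0,0,-0.6,0,0,0,0,0,0,0,-0.6,0,0,0,0,0,-1,0,0,0,0,0,-1,0,0,0,0,0,-1,0,0,0,0,0,-0.8,0,0,0,0,0,0,0,0,0], jaw=-0.2)

```text
clock: 8.35
position: [0.5442, -0.0475, 0.1919]
ee_rot: [0.001, 1.0, 0.019, 0.006]
contact_force: [0.2, -0.5, 0.5]
width: 0.0341
```

```bash
python3 -c "from h import *;st()"
```

```text
t 8.35 unit-xyz [ 0.5422 -0.0662  0.1919] yaw 2.18 tz [ 0.011 -0.002 -1.   ] F [ 0.25 -0.46  0.45] w 0.0341
```

>>> apply_moves(commands=[0.45,-0.35,0,0,0,0,0.9,-0.7,0.1,0,0,0,0.9,-0.7,0.3,0,0,0,0.9,-0.7,0.3,0,0,0,0.48,-0.32,0.3,0,0,0,0,0,0,0,0,0,0,0,0,0,0,0])

```text
clock: 9.05
position: [0.645, 0.0402, 0.1561]
ee_rot: [0.0, 1.0, 0.019, -0.002]
contact_force: [-0.2, -0.6, 0.9]
width: 0.0336
```

```bash
python3 - <<'E'
from h import *
s,M=st(); E=np.eye(4);E[:3,:3]=M;E[:3,3]=s["position"]
d=manip.get_image("wrist"); W=E@np.array(d["mount"])
np.savez("w.npz",W=W,**{k:d[k] for k in("fx","fy","cx","cy")})
c,S=np.cos(A),np.sin(A); w=lambda x,y,z:[x*c-y*S,x*S+y*c,z]
for n,p in dict(knob=(.6269,.0438,.126),plate=(.6746,.0376,.119)).items(): print(n,proj(d,w(*p),W).round(1))
im=d["frame"][:,:,::-1].copy(); cv2.imwrite("pics/w1.png",im)
E
```

```text
t 9.05 unit-xyz [0.646  0.018  0.1561] yaw 2.22 tz [-0.003 -0.    -1.   ] F [-0.22 -0.62  0.9 ] w 0.0336
knob [[271.3 235.5]]
plate [[370.8 244.2]]
```

View pics/w1.png

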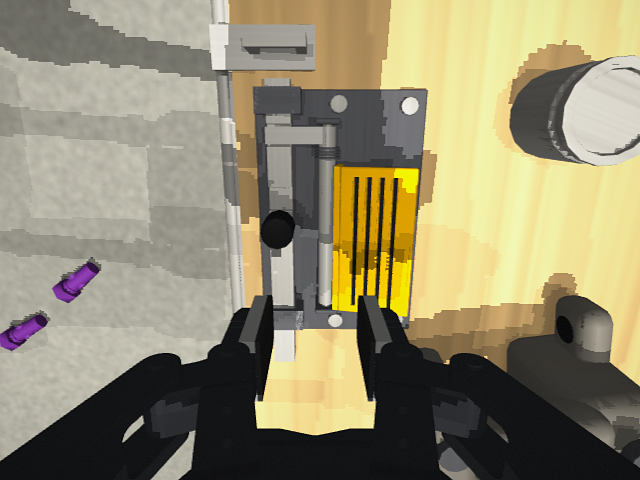

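The wrist view shows the knob top near (278,228) and the plate centre near (376,240), with the fingertips at columns 247–273 and 358–385. That puts both about 2–3 mm from the top-camera estimate, so I'll shift x′ by +5 mm and go down in steps, watching the force.

>>> apply_moves(commands=[0.17,0,0.3,0,0,0,0,0,0.4,0,0,0,0,0,0.3,0,0,0,0,0,0,0,0,0])

```text
clock: 9.5
position: [0.6492, 0.04, 0.1257]
ee_rot: [-0.0, 1.0, 0.019, -0.002]
contact_force: [-0.4, 0.9, 0.6]
width: 0.0343
```

>>> apply_moves(commands=[0,0,0.1,0,0,0,0,0,0.1,0,0,0,0,0,0,0,0,0])

```text
clock: 9.8
position: [0.6508, 0.0403, 0.1216]
ee_rot: [-0.0, 1.0, 0.019, -0.0]
contact_force: [-0.4, -0.6, -0.5]
width: 0.0344
```

>>> apply_moves(commands=[0,0,0.07,0,0,0,0,0,0,0,0,0])

```text
clock: 10.0
position: [0.6509, 0.0403, 0.1196]
ee_rot: [-0.0, 1.0, 0.019, -0.0]
contact_force: [0.3, 0.2, 0.1]
width: 0.0344
```

>>> apply_moves(commands=[0,0,0.07,0,0,0,0,0,0,0,0,0])

```text
clock: 10.2
position: [0.6513, 0.0404, 0.1181]
ee_rot: [-0.0, 1.0, 0.019, 0.001]
contact_force: [-0.9, 1.0, 3.0]
width: 0.0342
```

>>> apply_moves(commands=[0,0,0.07,0,0,0,0,0,0.07,0,0,0,0,0,0,0,0,0])

```text
clock: 10.5
position: [0.653, 0.0404, 0.1145]
ee_rot: [-0.0, 1.0, 0.019, 0.003]
contact_force: [2.2, -0.7, 4.9]
width: 0.0341
```

>>> apply_moves(commands=[0,0,0.07,0,0,0,0,0,0.05,0,0,0,0,0,0,0,0,0,0,0,0,0,0,0])

```text
clock: 10.9
position: [0.6541, 0.0404, 0.1119]
ee_rot: [-0.0, 1.0, 0.019, 0.004]
contact_force: [2.4, 0.5, 7.2]
width: 0.0345
```

```bash
python3 - <<'E'
from h import *
st()
d=manip.get_image("wrist");e=manip.get_image("side")
a=d["frame"][60:400,180:480,::-1];b=cv2.resize(e["frame"][150:290,250:430,::-1],None,fx=2.43,fy=2.43,interpolation=2)
cv2.imwrite("pics/w2.png",np.hstack([a,b[:340]]))
E
```

```text
t 10.9 unit-xyz [0.6551 0.0179 0.1119] yaw 2.17 tz [ 0.008  0.    -1.   ] F [2.39 0.54 7.24] w 0.0345
```

View pics/w2.png

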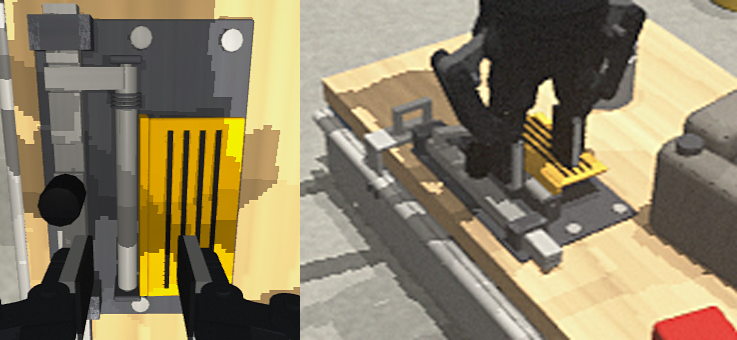

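The catch is pressed to about 0.28 rad (tip about 24 mm over the ply, 7 N). The left fingertip stands behind the knob but roughly 4–5 mm towards +x′, so I'll correct that, press slightly deeper and begin the slide.

>>> apply_moves(commands=[-0.08,0,0.03,0,0,0,-0.09,0,0.02,0,0,0,0,0,0,0,0,0])

```text
clock: 11.3
position: [0.6521, 0.0402, 0.112]
ee_rot: [0.0, 1.0, 0.019, 0.008]
contact_force: [7.4, 0.7, 10.1]
width: 0.0342
```

>>> apply_moves(commands=[0,-0.1,0,0,0,0,0,-0.1,0,0,0,0,0,-0.1,0,0,0,0,0,-0.1,0,0,0,0,0,0,0,0,0,0])

```text
clock: 11.8
position: [0.6493, 0.0489, 0.1113]
ee_rot: [0.003, 1.0, 0.019, 0.005]
contact_force: [2.2, -7.0, 9.2]
width: 0.0344
```

```bash
python3 - <<'E'
from h import *
st()
d=manip.get_image("wrist");e=manip.get_image("side")
a=d["frame"][60:400,180:480,::-1];b=cv2.resize(e["frame"][150:290,250:430,::-1],None,fx=2.43,fy=2.43,interpolation=2)
cv2.imwrite("pics/w3.png",np.hstack([a,b[:340]]))
E
```

```text
t 11.8 unit-xyz [0.6506 0.0266 0.1113] yaw 2.22 tz [ 0.01  -0.006 -1.   ] F [ 2.2  -7.03  9.22] w 0.0344
```

View pics/w3.png

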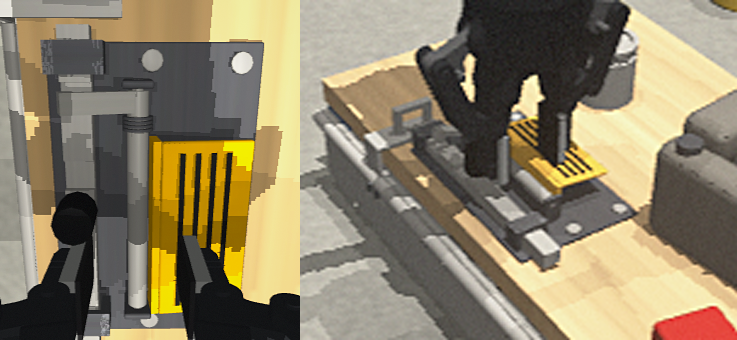

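>>> apply_moves(commands=[0,-0.1,0,0,0,0,0,-0.1,0,0,0,0,0,-0.1,0,0,0,0,0,0,0,0,0,0])

```text
clock: 12.3
position: [0.6489, 0.0575, 0.1112]
ee_rot: [0.003, 1.0, 0.019, 0.005]
contact_force: [2.3, -7.3, 11.3]
width: 0.0341
```

>>> apply_moves(commands=[0,-0.1,0,0,0,0,0,-0.1,0,0,0,0,0,0,0,0,0,0])

```text
clock: 12.6
position: [0.6486, 0.0635, 0.1112]
ee_rot: [0.003, 1.0, 0.019, 0.005]
contact_force: [2.5, -8.0, 10.4]
width: 0.0345
```

```bash
python3 -c "from h import *;st()"
```

```text
t 12.6 unit-xyz [0.6504 0.0412 0.1112] yaw 2.21 tz [ 0.009 -0.006 -1.   ] F [ 2.54 -7.98 10.39] w 0.0345
```

>>> apply_moves(commands=[0,-0.1,0,0,0,0,0,-0.1,0,0,0,0,0,-0.1,0,0,0,0,0,-0.1,0,0,0,0,0,0,0,0,0,0])

```text
clock: 13.1
position: [0.6481, 0.0756, 0.1112]
ee_rot: [0.003, 1.0, 0.019, 0.005]
contact_force: [2.6, -8.3, 9.8]
width: 0.034
```

>>> apply_moves(commands=[0,-0.08,0,0,0,0,0,-0.08,0,0,0,0,0,0,0,0,0,0])

```text
clock: 13.4
position: [0.6479, 0.0803, 0.1112]
ee_rot: [0.003, 1.0, 0.019, 0.005]
contact_force: [2.2, -7.7, 10.1]
width: 0.0343
```

```bash
python3 - <<'E'
from h import *
st()
d=manip.get_image("wrist");e=manip.get_image("side")
a=d["frame"][60:400,180:480,::-1];b=cv2.resize(e["frame"][150:290,250:430,::-1],None,fx=2.43,fy=2.43,interpolation=2)
cv2.imwrite("pics/w4.png",np.hstack([a,b[:340]]))
E
```

```text
t 13.4 unit-xyz [0.6503 0.058  0.1112] yaw 2.21 tz [ 0.009 -0.006 -1.   ] F [ 2.15 -7.74 10.12] w 0.0343
```

View pics/w4.png

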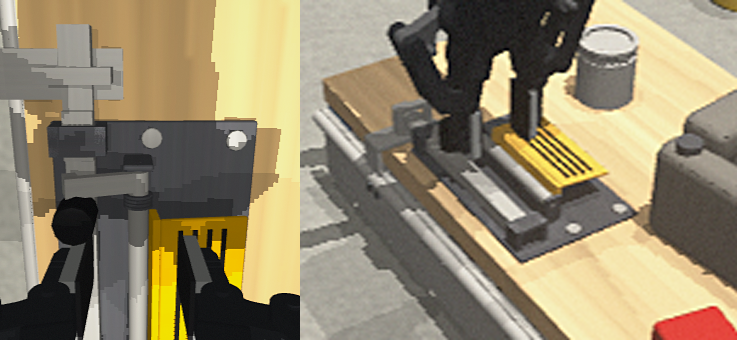

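The bolt tip has passed through the staple, crop about (75,60), and the catch is still held down. No end-stop yet, so I'll carry on slowly.

>>> apply_moves(commands=[0,-0.05,0,0,0,0,0,-0.05,0,0,0,0,0,0,0,0,0,0])

```text
clock: 13.8
position: [0.6479, 0.0807, 0.1113]
ee_rot: [0.006, 1.0, 0.02, 0.004]
contact_force: [2.6, -13.8, 11.0]
width: 0.0342
```

>>> apply_moves(commands=[0,-0.06,0,0,0,0,0,-0.04,0,0,0,0,0,0,0,0,0,0])

```text
clock: 14.1
position: [0.6479, 0.0809, 0.1113]
ee_rot: [0.008, 1.0, 0.02, 0.004]
contact_force: [2.4, -20.0, 10.4]
width: 0.0343
```

The lateral force rose to 20 N and the advance stalled, so the bolt is on its end stop. I'll ease off the preload and lift straight up.

>>> apply_moves(commands=[0,0.1,0,0,0,0,0,0.02,-0.1,0,0,0,0,0,-0.2,0,0,0,0,0,-0.3,0,0,0,0,0,-0.6,0,0,0,0,0,-0.8,0,0,0,0,0,0,0,0,0])

```text
clock: 14.8
position: [0.6457, 0.0863, 0.171]
ee_rot: [-0.0, 1.0, 0.019, 0.003]
contact_force: [-0.4, 0.1, 0.5]
width: 0.034
```

```bash
python3 - <<'E'
from h import *
st()
d=manip.get_image("wrist");e=manip.get_image("side")
a=d["frame"][60:400,180:480,::-1];b=cv2.resize(e["frame"][150:290,250:430,::-1],None,fx=2.43,fy=2.43,interpolation=2)
cv2.imwrite("pics/w5.png",np.hstack([a,b[:340]]))
E
```

```text
t 14.8 unit-xyz [0.6483 0.064  0.171 ] yaw 2.17 tz [ 0.005  0.    -1.   ] F [-0.37  0.07  0.46] w 0.034
```

View pics/w5.png

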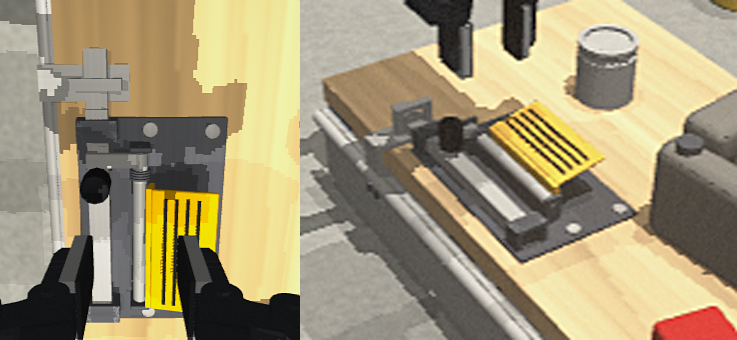

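The plate has sprung up. I'll clear the arm and compare both fixed views with the pre-task images numerically.

>>> apply_moves(commands=[0,0,-1,0,0,0,0,0,-1,0,0,0,-0.6,-0.8,0,0,0,0,-0.8,-1,0,0,0,0,-0.8,-1,0,0,0,0,-0.8,-1,0,0,0,0,-0.8,-1,0,0,0,0,-0.8,-1,0,0,0,0,-0.8,-1,0,0,0,0,-0.8,-1,0,0,0,0,-0.8,-1,0,0,0,0,-0.8,-1,0,0,0,0,-0.5,-0.6,0,0,0,0,0,0,0,0,0,0,0,0,0,0,0,0])

```text
clock: 16.4
position: [0.3827, 0.3882, 0.227]
ee_rot: [0.001, 1.0, 0.02, -0.001]
contact_force: [-0.1, 0.6, -0.2]
width: 0.0341
```

```bash
python3 - <<'E'
from h import *
st(); ims=[]
for n in("top","side"):
    d=manip.get_image(n); new=d["frame"]; old=cv2.imread(f"pics/{n}0.png")[:,:,::-1].copy()
    for t,f in(("old",old),("new",new)):
        y=mask(f,(24,150,60),(34,255,255)); 
        if n=="side": y[:185]=0; y[240:]=0; y[:,:320]=0; y[:,380:]=0
        c=max(cv2.findContours(y,0,2)[0],key=cv2.contourArea); print(n,t,"plate",cv2.boundingRect(c),cv2.contourArea(c),np.round(cv2.minAreaRect(c)[0],1))
        red=mask(f,(0,180,80),(4,255,255)); m=cv2.moments(red[:,300:],True) if n=="top" else None
        if m: print("  spacer",round(m["m10"]/m["m00"]+300,1),round(m["m01"]/m["m00"],1))
    if n=="top":
        k=(new.max(2)<45).astype(np.uint8); k[:,205:] [:, :0]=0; k[:,:205]=0;k[:,245:]=0;k[:200]=0;k[:][228:]=0
        c=max(cv2.findContours(k,0,2)[0],key=cv2.contourArea); print("knob",cv2.minEnclosingCircle(c))
        ims.append(cv2.resize(new[30:310,110:480,::-1],None,fx=1.1,fy=1.1))
    else: ims.append(cv2.resize(new[150:350,220:440,::-1],None,fx=1.6,fy=1.54))
ims=[i[:308] for i in ims]; cv2.imwrite("pics/fin.png",np.hstack(ims)); print([i.shape for i in ims])
E
```

```text
t 16.4 unit-xyz [0.3959 0.3748 0.227 ] yaw 2.26 tz [-0.001 -0.002 -1.   ] F [-0.14  0.59 -0.23] w 0.0341
top old plate (232, 162, 60, 34) 1683.0 [261.3 178.3]
  spacer 413.3 191.2
top new plate (232, 162, 60, 34) 1685.0 [261.3 178.4]
  spacer 413.3 191.2
knob ((231.5, 217.5), 7.905794143676758)
side old plate (328, 192, 47, 35) 731.0 [350.9 208.1]
side new plate (328, 192, 47, 35) 737.0 [350.9 208.1]
[(308, 407, 3), (308, 352, 3)]
```

View pics/fin.png

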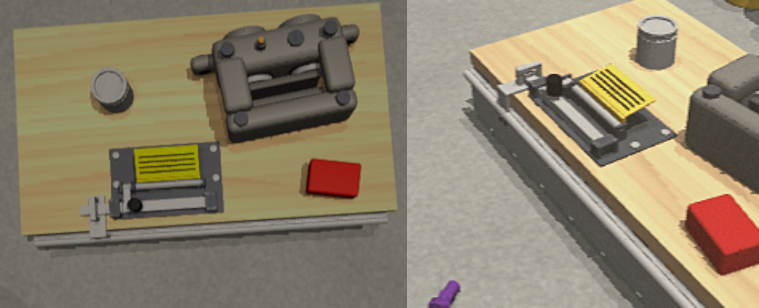

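The plate's outline matches its starting one in both views, so the catch is fully up. The knob moved about 26 px, or 33 mm, and the drawer is shut with the bolt through the staple.

```bash
python3 -c "
from rig import manip
print(manip.sign_off())"
```

```text
the job is handed in; nothing more can be done
None
```

The drawer is shut and bolted, with the catch sprung back up and locking the bolt. I handed the job in at about 16.5 s of the 56 s allowed.

**What I did:** I pushed the drawer onto its stop with the closed fingers until the push met about 12 N with no further movement. Then I held the catch down with one fingertip, by tip height about 0.3 rad or a little more, while the other slid the bolt by its knob onto its end stop. I lifted off straight up and moved the arm clear.

**Last checks:**
- **Catch:** the yellow plate's outline matches its starting position in both fixed views to within about 0.1 px, so it is fully up in the notch.
- **Bolt:** the knob moved about 26 px, or roughly 33 mm, and the picture shows the bolt through the staple.
- **Things on top:** the spacer's measured position is unchanged, and the caliper and piston look unmoved by eye.
- **Drawer contents:** I couldn't see the banjo bolts and washers once the drawer was shut, so I didn't check them directly. Nothing turned up outside the drawer.

**Disagreement:** the top and wrist cameras differed by 2–3 mm on where the knob and plate were. I used the wrist view and found the exact contact by force.

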